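# Load the blue tube carrier into the sampler

### The job

Slide the blue tube carrier, lugs first, onto the T-rail of the sampler's loading dock and push it fully home against the end stop, so that its lugs snap past the two sprung rollers and the detent holds it. Keep the carrier upright, let go of it, and leave the orange carrier where it is.

Things in the scene. Friction and masses are not known exactly. Their poses are not given: they have to be found in the camera images.
- carrier_center (a point): Centre of the loose blue tube carrier, 25 mm above its underside. Blue block 110 long (its x, +x the lug end), 54 wide (y), 45 high, about 0.3 kg; eight coloured tube caps on top reach 57 mm. Starts on the bench before the rail's nose, out of line, turned up to 0.45 rad. Its plain sides, from 55 mm behind to 28 mm ahead of the centre, may be gripped (54 mm apart).
- carrier_rear (a point): Middle of the carrier's flat rear face (its -x end, 55 mm behind the centre), 25 mm above its underside; axes as the carrier's. Good place to push. The face is 45 mm high with a white ridge, 50 mm wide, on its top edge (to 57 mm).
- carrier_lugs (a point): Midway between the two black upright round lugs (12 mm diameter) at the carrier's front, 47 mm ahead of its centre; they span 54 mm. The front 27 mm of the block is only 40 mm wide. Under the carrier runs a T-channel, open at both ends: 17 mm wide up to 9 mm, then 31 mm wide up to 23 mm; it slides over the rail from the end, never from above.
- dock: Loading dock, fixed to the bench. Origin on the bench under the tip of the rail's nose; +x is the way in, z up. Aluminium T-rail from x = 0 to 105 mm: head 26 mm wide, 12 to 20 mm above the bench, tapered at the nose from 8 mm wide (x = 0) to 26 mm (x = 30 mm); web 12 mm wide from x = 34 mm. The carrier's channel has 2.5 mm play each side.
- dock_rollers (a point): Midway between the two steel detent rollers, 87 mm in from the nose tip, 22 mm up; rollers 12 mm diameter, inner edges 46 mm apart, sprung inward on orange slides and giving way outward. Lugs start to meet them 19 mm short of home; passing them takes 10 to 15 N, then they close behind the lugs (about 1 mm play). Grey towers 34 mm high stand 41 to 63 mm either side, 36 mm long.
- dock_home (a point): Where the carrier's centre is when fully home: 50 mm in from the nose tip, 25 mm above the bench; axes as the dock's (+x the way in). The carrier's front then meets the black end stop, 55 mm further in (50 mm high, 110 wide). A white housing, 220 mm wide, 88 mm high, stands 75 to 225 mm beyond this point.
- spare_center (a point): Centre of the orange carrier (same shape as the blue one), loose on the bench beside the rail on the far side from the robot; to be left alone.
Not all that is in view belongs to the job. Leave any green or yellow look-alike of the part that bears carrier_center alone.

How it is judged:
At the end, for the whole second after the job is handed in: The blue carrier stands upright on the rail against the end stop: its centre within 4 mm of the home point along the rail, 5 mm across and in height, lined up within 0.1 rad; the orange carrier is within 30 mm of its starting place (x of carrier_center in the frame of dock_home between -0.004 and 0.004 m and y of carrier_center in the frame of dock_home between -0.005 and 0.005 m and z of carrier_center in the frame of dock_home between -0.004 and 0.005 m and angle between the x axis of carrier_center and the x axis of dock, either way round below 0.1 rad and angle between carrier_center's own z axis and vertical below 0.1 rad and distance of spare_center from where it was at the start of the episode below 0.03 m); the robot touches nothing.
It fails at once if the blue carrier is tipped by more than about 35 degrees (angle between carrier_center's own z axis and vertical above 0.6 rad).
It fails at once if the orange carrier is shifted by more than 30 mm (distance of spare_center from where it was at the start of the episode above 0.03 m).
It also fails if it takes over 53 s, if anything falls off the work surface, if the arm or the gripper's body presses on something with over 40 N, if the wrist force passes 120 N, or if a joint passes its speed limit or range.

### The arm

A 6-joint arm with a two-finger parallel gripper is mounted at the origin on the work surface. World frame = base frame: x ahead of the robot, y to its left, z up, the work surface at z = 0. Lengths are in m, angles in rad, forces in N, time in s.
With the tool pointing down it reaches from about 0.425 to 1.125 m from the base axis. Payload 14.9 kg.
Tool frame: the origin (TCP) lies at the very end of the fingers, on their centre line; the grasp point (between the pads) lies 19 mm behind it (bot.tcp_to_grasp is the distance from the TCP to the grasp point, in m); z points along the fingers, y is the direction in which the jaws open and shut (so a half turn about z gives the same grasp; the last joint's range is limited). The gripper opens to 91 mm and grips with 3 to 60 N. Pads are 32 mm wide; open, the fingers measure 118 mm over their backs; the gripper's body (76 mm by 178 mm) begins 60 mm behind the grasp point.
Start: joints at [1.14, 0.379, 1.734, -0, 1.028, -0.033], TCP at [0.271, 0.645, 0.214] pointing down, gripper open.
Joint ranges: [-2.77, 2.77], [-0.74, 2.19], [0, 2.66], [-1.06, 4.2], [0.31, 2.87], [-3.08, 3.08]. Speed limits (rad/s): [1.89, 1.89, 2.39, 3.14, 3.14, 3.14].

### API

Orientations are given as [roll, pitch, yaw] about the fixed x, y, z axes, in that order (R = Rz(yaw) Ry(pitch) Rx(roll)).
In Python, from station import bot gives the robot as it stands.
- The arm moves only by the tool apply_moves, never from a script. Its argument "targets" is a list that holds one entry, the list of rows, each a list of 6 numbers: the shift along the tool's x, y, z scaled (see below), then the turn, a rotation vector about the tool's x, y, z scaled (see below). A call has 1 to 5 rows; each row is the pose to reach, as a shift and turn from the pose commanded when the call began, along the tool's axes at that moment; what a row does not reach only later rows make up. The controller multiplies each number of a shift by 0.5 m and each number of a turn by 90 degrees. A row lasts 1/10 s, in which the tool goes at most 50 mm and 8.59 degrees, less where a joint would pass 70% of its speed; a pose out of reach is approached as far as the arm can. A call with a number of a shift or a turn outside -1 to 1 is refused whole. A call with a gripper value outside its range is refused whole. "gripper" is the finger opening in mm, from 0 to 91.2, set as the call begins (left out, the last holds). The fingers move at their own pace and stop on an object; the grip force is fixed at half the most. Time passes only in rows, so rows that repeat a pose let the fingers close. It gives the time, the measured TCP pose, the force and the opening at its end, in the units of the state.
- bot.sense(): the state, without advancing time (a new reading comes with each control period).
- bot.capture(name): name is "scene" or "side" or "wrist"; returns (picture, depth): 480x640x3 uint8, blue, green, red; 480x640 float32, m along the optical axis (not along the pixel's ray), 0 where there is no reading.
- bot.camera_info(name): a dict with "intrinsics" (3x3 intrinsics, pixels), "R" (3x3) and "t" (3): a world point X has camera coordinates R X + t. Camera axes: x right, y down, z forward; pixel columns grow to the right and rows downward; lengths in m; the calibration is good to about 2 mm. A picture is of the moment at which its call begins: read the wrist's pose just before it. camera_info takes no time and is no camera call; for the wrist camera it gives the pose at the moment of the call.
- bot.job_done(): hands the job in, once; it reports no verdict.
The state is a dict: "time_s": time; "qpos": joint angles; "joint_velocities": joint speeds; "effort": joint torques, N m; "tcp_pos": TCP position; "tool_rot": TCP orientation; "ft_force": force on the tool from outside, world axes, zero at the start; "wrist_torque": the same for the moment, N m; "gripper_width": finger opening in m.
Only numpy, scipy, OpenCV 4.12 (cv2) and the standard library are available. Lean on these libraries where they do the work, as an engineer would, in place of code of your own. Each camera call takes 0.05 s, during which the arm holds its last target. There are 200 camera calls.

## Working session

There is one attempt and no reset: what is moved stays moved. The work goes in short steps, Python scripts to look and compute and a tool call to move; the robot and the scene stay as the last step left them, time stands still between calls to the robot, and variables do not carry over. Pictures are saved under pics/ and viewed, about 8 in all and at most 12, crops included, and the job is handed in when it is done.

Besides the shell and the picture viewer there is one more tool, called by a JSON object that holds its "api" and its "payload", one argument or row to a line. apply_moves: Moves the arm, as the interface text tells. Shifts and turns lie within -1 to 1; 1 stands for 0.5 m of shift or 90 degrees of turn. Its arguments: {"type":"object","properties":{"targets":{"type":"array","items":{"type":"array","items":{"type":"array","items":{"type":"number"}}}},"gripper":{"type":"number"}},"required":["targets"]}

```bash
ls; mkdir -p pics; cat > h.py <<'E'
import numpy as np, cv2
from station import bot
def cap(n):
    ci=bot.camera_info(n); im,d=bot.capture(n); return im,d,np.array(ci["intrinsics"]),np.array(ci["R"]),np.array(ci["t"])
def pts(d,K,R,t):
    v,u=np.mgrid[:480,:640]; c=np.stack([(u-K[0,2])/K[0,0]*d,(v-K[1,2])/K[1,1]*d,d],-1)
    return (c-t)@R
def proj(X,K,R,t):
    c=np.atleast_2d(X)@R.T+t; return (c@K.T)[:,:2]/c[:,2:]
def ray(uv,z,K,R,t):
    r=R.T@np.linalg.solve(K,[uv[0],uv[1],1.]); o=-R.T@t; return o+r*(z-o[2])/r[2]
E
python3 - <<'E'
from h import *
s=bot.sense(); print(s)
for n in("scene","side"):
    im,d,K,R,t=cap(n); cv2.imwrite(f"pics/{n}0.png",im); np.savez(f"{n}0.npz",im=im,d=d,K=K,R=R,t=t); print(n,(-R.T@t).round(3),R[2].round(2))
E
```

```text
pics
{'time_s': 0.0, 'qpos': array([ 1.13969094e+00,  3.79400617e-01,  1.73474201e+00,  2.40611435e-05,
        1.02845731e+00, -3.32876459e-02]), 'joint_velocities': array([-0.00073608,  0.00148502,  0.00038374, -0.00031282, -0.00053038,
        0.00117452]), 'effort': array([-1.88634032e-03, -7.63748717e+01, -4.34337795e+01,  6.48107473e-02,
        4.26599162e-02, -1.23298300e-04]), 'tcp_pos': array([0.27102617, 0.6450106 , 0.213313  ]), 'tool_rot': array([-3.14058662e+00, -5.41082392e-05,  2.74376245e+00]), 'ft_force': array([-0.26197637,  0.44947228,  0.30132365]), 'wrist_torque': array([-0.00517857,  0.01801251,  0.02096387]), 'gripper_width': 0.09091769427192732}
scene [0.914 0.12  0.596] [-0.52 -0.13 -0.84]
side [ 0.553 -0.435  0.471] [ 0.06  0.77 -0.63]
```

View pics/scene0.png

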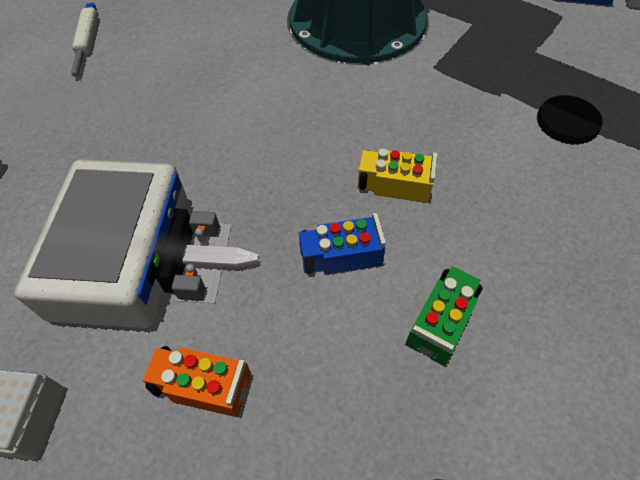

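View pics/side0.png

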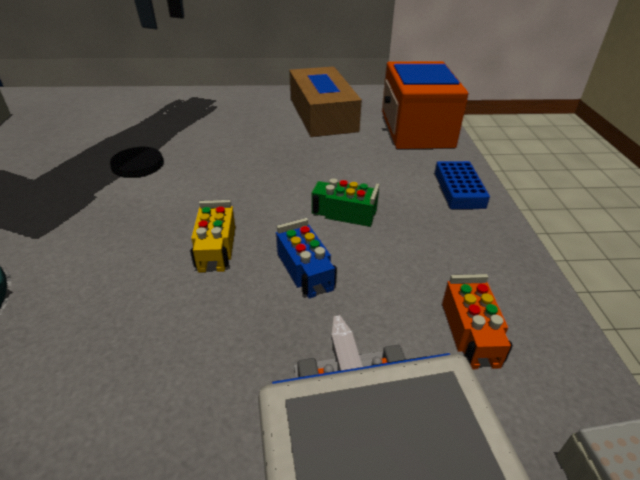

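The scene view shows the blue carrier at (342,243), with its lugs towards the rail nose at (259,258). The look-alikes are yellow (397,175) and green (445,315). The orange spare is at (198,380). Other blue things are the rack at (461,185) in the side view and the housing trim. Only the block at (342,243) is a blue carrier with caps and lugs.

```bash
python3 - <<'E'
from h import *
z=np.load("scene0.npz"); im,d,K,R,t=[z[k] for k in("im","d","K","R","t")]
P=pts(d,K,R,t); ok=d>0
hsv=cv2.cvtColor(im,cv2.COLOR_BGR2HSV)
v,u=np.mgrid[:480,:640]
roi=(u>290)&(u<395)&(v>205)&(v<280)
print("bench z",np.median(P[ok&(u>300)&(u<340)&(v>300)&(v<400)][:,2]))
top=roi&ok&(P[...,2]>.041)&(P[...,2]<.049)&(abs(hsv[...,0].astype(int)-115)<15)&(hsv[...,1]>120)
q=P[top]; r=cv2.minAreaRect(q[:,:2].astype(np.float32)); print("blue top",len(q),r,np.median(q[:,2]))
ridge=roi&ok&(P[...,2]>.052)&(u>370)
q=P[ridge]; print("ridge",len(q),q.mean(0),cv2.minAreaRect(q[:,:2].astype(np.float32)))
al=roi&ok&(P[...,2]>.01); q=P[al]; print("all",cv2.minAreaRect(q[:,:2].astype(np.float32)))
# rail
rr=(u>188)&(u<265)&(v>240)&(v<275)&ok&(P[...,2]>.0165)&(P[...,2]<.025)
q=P[rr]; print("rail",len(q),np.median(q[:,2])); 
ys=np.arange(q[:,1].min(),q[:,1].max(),.01)
for y in ys:
    s=q[(q[:,1]>=y)&(q[:,1]<y+.01)]
    if len(s): print(round(y+.005,3),s[:,0].min().round(4),s[:,0].max().round(4),len(s))
print("nose",q[q[:,1].argmax()])
# towers
for nm,b in(("tA",(188,218,208,236)),("tB",(170,204,272,300))):
    m=(u>b[0])&(u<b[1])&(v>b[2])&(v<b[3])&ok&(P[...,2]>.030)&(P[...,2]<.038); q=P[m]; print(nm,len(q),cv2.minAreaRect(q[:,:2].astype(np.float32)))
h=(u<200)&(v>150)&(v<335)&ok&(P[...,2]>.08)&(P[...,2]<.1); print("hous",cv2.minAreaRect(P[h][:,:2].astype(np.float32)))
m=(hsv[...,0]<14)&(hsv[...,1]>180)&ok&(P[...,2]>.041)&(P[...,2]<.049)&(v>330); print("orange",cv2.minAreaRect(P[m][:,:2].astype(np.float32)))
c=cv2.resize(im[190:320,160:400],None,fx=3.3,fy=3.3,interpolation=cv2.INTER_CUBIC); cv2.imwrite("pics/crop.png",c)
E
```

```text
bench z -0.0003359047775160749
blue top 1564 ((0.5640552043914795, 0.06750596314668655), (0.05629797652363777, 0.10879681259393692), 22.4495849609375) 0.04456000174658506
ridge 163 [0.54598268 0.11669633 0.05605017] ((0.5442843437194824, 0.11641216278076172), (0.05091134086251259, 0.006572050042450428), 21.8255672454834)
all ((0.5632793307304382, 0.06826900690793991), (0.057144585996866226, 0.1103823259472847), 21.6989803314209)
rail 1097 0.01967402534526814
-0.136 0.5992 0.6262 77
-0.126 0.5977 0.6256 124
-0.116 0.5968 0.645 135
-0.106 0.5945 0.623 122
-0.096 0.594 0.6216 127
-0.086 0.5925 0.6204 120
-0.076 0.5918 0.6189 125
-0.066 0.5921 0.6177 115
-0.056 0.5935 0.6136 92
-0.046 0.5954 0.6088 60
nose [ 0.60373406 -0.04087479  0.01842132]
tA 381 ((0.5698718428611755, -0.13243749737739563), (0.03977368399500847, 0.037218477576971054), 8.682385444641113)
tB 428 ((0.6639482378959656, -0.11991609632968903), (0.022721290588378906, 0.03838679566979408), 3.4378256797790527)
hous ((0.627610981464386, -0.23670698702335358), (0.21764209866523743, 0.15091900527477264), 7.853410243988037)
orange ((0.779752790927887, -0.06371796131134033), (0.11055541038513184, 0.05455310642719269), 89.41171264648438)
```

View pics/crop.png

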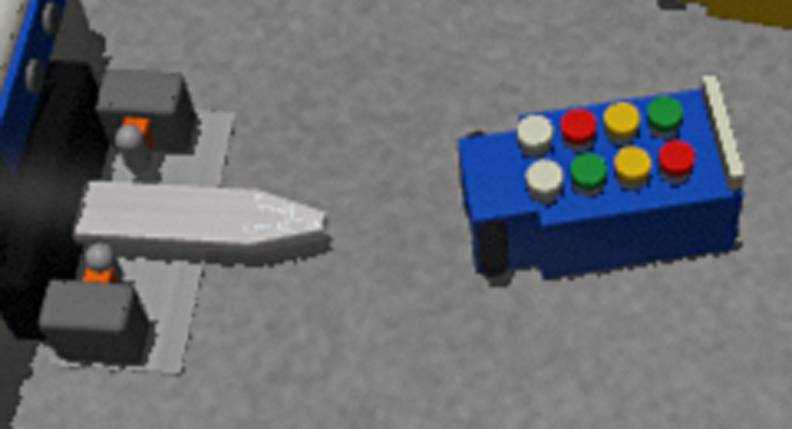

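Confirmed: the crop shows the blue block with caps, the ridge to the rear and a black lug in front. The rail nose is at left. I'm moving to hover above it.

```bash
cat >> h.py <<'E'
from scipy.spatial.transform import Rotation as Ro
def go(x,y,z,yawdeg):
    s=bot.sense(); R0=Ro.from_euler("xyz",s["tool_rot"]); T=Ro.from_euler("xyz",[np.pi,0,np.radians(yawdeg)])
    sh=R0.inv().apply(np.array([x,y,z])-s["tcp_pos"])/.5; tu=(R0.inv()*T).as_rotvec()/(np.pi/2)
    print("shift",sh.round(4),"turn",tu.round(4),"t",s["time_s"],"F",s["ft_force"].round(1),"w",s["gripper_width"])
E
python3 - <<'E'
from h import *
go(.556,.0866,.15,111.8)
z=np.load("scene0.npz"); P=pts(z["d"],z["K"],z["R"],z["t"])
print("plate z",np.median(P[238:243,213:222,2]),np.median(P[280:295,207:213,2]))
E
```

```text
shift [-0.9581 -0.8087  0.1275] turn [-6.000e-04  2.000e-04  5.045e-01] t 0.1 F [ 0.1  0.8 -0.5] w 0.0907092939990748
plate z 0.0003713182012786288 0.0004323951015015693
```

{"api": "apply_moves", "payload": {
  "targets": [
    [[-0.08, -0.067, 0.01, 0, 0, 0.05], [-0.16, -0.135, 0.02, 0, 0, 0.12], [-0.24, -0.2, 0.03, 0, 0, 0.2], [-0.32, -0.27, 0.04, 0, 0, 0.25], [-0.4, -0.338, 0.053, 0, 0, 0.3]]
  ],
  "gripper": 91
}}

```text
time_s: 0.6
tcp_pos: [0.3846, 0.4219, 0.1887]
tool_rot: [-3.142, 0.0, 2.27]
ft_force: [1.3, 0.4, -0.2]
gripper_width: 0.091
```

```bash
python3 -c "
from h import *
go(.556,.0866,.15,111.8)"
```

```text
shift [-0.734  -0.1689  0.0775] turn [-0.      0.      0.2026] t 0.6 F [ 1.3  0.4 -0.2] w 0.09101165834187269
```

{"api": "apply_moves", "payload": {
  "targets": [
    [[-0.1, -0.023, 0.01, 0, 0, 0.04], [-0.2, -0.046, 0.02, 0, 0, 0.08], [-0.3, -0.07, 0.03, 0, 0, 0.12], [-0.4, -0.092, 0.04, 0, 0, 0.16], [-0.5, -0.115, 0.053, 0, 0, 0.2]]
  ]
}}

```text
time_s: 1.1
tcp_pos: [0.4986, 0.2008, 0.1634]
tool_rot: [3.141, 0.0, 1.956]
ft_force: [0.1, 0.9, -0.3]
gripper_width: 0.0909
```

```bash
python3 -c "
from h import *
go(.556,.0866,.15,111.8)"
```

```text
shift [-0.2547  0.0205  0.0268] turn [0.0002 0.     0.0029] t 1.1 F [ 0.1  0.9 -0.3] w 0.09090426314576469
```

{"api": "apply_moves", "payload": {
  "targets": [
    [[-0.1, 0.01, 0.01, 0, 0, 0.003], [-0.2, 0.02, 0.02, 0, 0, 0.003], [-0.255, 0.0205, 0.027, 0, 0, 0.003], [-0.255, 0.0205, 0.027, 0, 0, 0.003], [-0.255, 0.0205, 0.027, 0, 0, 0.003]]
  ]
}}

```text
time_s: 1.6
tcp_pos: [0.5555, 0.0881, 0.1497]
tool_rot: [-3.141, -0.0, 1.952]
ft_force: [-0.5, 0.3, 0.1]
gripper_width: 0.0905
```

```bash
python3 - <<'E'
from h import *
go(.556,.0866,.15,111.8)
im,d,K,R,t=cap("wrist"); cv2.imwrite("pics/wrist1.png",im); np.savez("w1.npz",im=im,d=d,K=K,R=R,t=t)
print((-R.T@t).round(3),R[2].round(2))
P=pts(d,K,R,t); hsv=cv2.cvtColor(im,cv2.COLOR_BGR2HSV)
b=(d>0)&(abs(hsv[...,0].astype(int)-115)<15)&(hsv[...,1]>120)&(P[...,2]>.035)&(P[...,2]<.05)&(P[...,1]>-.05)
q=P[b]; print(len(q),cv2.minAreaRect(q[:,:2].astype(np.float32)),np.median(q[:,2]))
E
```

```text
shift [-0.0032 -0.0003 -0.0007] turn [-0.0004 -0.0002  0.0006] t 1.6 F [-0.5  0.3  0.1] w 0.09046639115359896
[0.525 0.165 0.32 ] [ 0.11 -0.27 -0.96]
6530 ((0.5620467066764832, 0.06896284967660904), (0.05395040288567543, 0.11032018810510635), 21.603879928588867) 0.04456650658643639
```

View pics/wrist1.png

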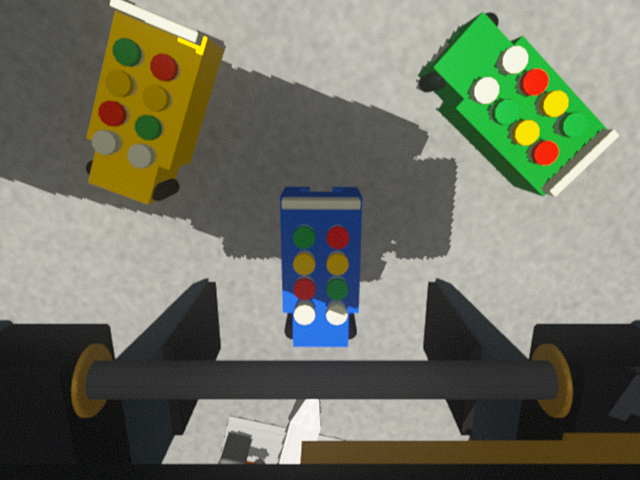

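The wrist view shows the blue carrier between the open fingers, centred at column ~320, aligned, with its ridge up the image. Next I descend and grip.

```bash
python3 -c "
from h import *
go(.5548,.0874,.009,111.6)"
```

```text
shift [-0.0023 -0.0019  0.2816] turn [-0.0003 -0.0002  0.0036] t 1.65 F [-0.  -0.3 -0.2] w 0.0912397402170096
```

{"api": "apply_moves", "payload": {
  "targets": [
    [[-0.002, -0.002, 0.07, 0, 0, 0.003], [-0.002, -0.002, 0.14, 0, 0, 0.003], [-0.002, -0.002, 0.21, 0, 0, 0.003], [-0.002, -0.002, 0.281, 0, 0, 0.003], [-0.002, -0.002, 0.281, 0, 0, 0.003]]
  ]
}}

```text
time_s: 2.15
tcp_pos: [0.5519, 0.0881, 0.006]
tool_rot: [-3.135, -0.002, 1.951]
ft_force: [-0.9, 0.3, 0.3]
gripper_width: 0.091
```

{"api": "apply_moves", "payload": {
  "targets": [
    [[0, 0, 0, 0, 0, 0], [0, 0, 0, 0, 0, 0], [0, 0, 0, 0, 0, 0], [0, 0, 0, 0, 0, 0], [0, 0, 0, 0, 0, 0]]
  ],
  "gripper": 40
}}

```text
time_s: 2.65
tcp_pos: [0.5556, 0.0873, 0.0103]
tool_rot: [3.141, 0.0, 1.949]
ft_force: [-0.4, -0.6, 5.1]
gripper_width: 0.0539
```

{"api": "apply_moves", "payload": {
  "targets": [
    [[0, 0, 0, 0, 0, 0], [0, 0, 0, 0, 0, 0], [0, 0, 0, 0, 0, 0], [0, 0, 0, 0, 0, 0], [0, 0, 0, 0, 0, 0]]
  ]
}}

```text
time_s: 3.15
tcp_pos: [0.5556, 0.0873, 0.0103]
tool_rot: [3.141, 0.0, 1.949]
ft_force: [-3.9, 0.2, 12.1]
gripper_width: 0.054
```

```bash
python3 - <<'E'
from h import *
# lined-up, 90 mm short of home plus: dock axis a=7.4deg
a=np.radians(7.4); D=np.array([np.sin(a),-np.cos(a)]); H=np.array([.6077,-.0895])
for back in(.125,):
    p=H-D*(back+.020); go(p[0],p[1],.0105,97.4)
E
```

```text
shift [-0.086   0.0378 -0.0004] turn [0.0004 0.     0.1585] t 3.15 F [-3.9  0.2 12.1] w 0.05396913233291398
```

{"api": "apply_moves", "payload": {
  "targets": [
    [[0, 0, -0.004, 0, 0, 0], [-0.02, 0.009, -0.004, 0, 0, 0.04], [-0.043, 0.019, -0.004, 0, 0, 0.08], [-0.065, 0.028, -0.004, 0, 0, 0.12], [-0.086, 0.038, -0.004, 0, 0, 0.158]]
  ]
}}

```text
time_s: 3.65
tcp_pos: [0.5888, 0.0539, 0.0114]
tool_rot: [-3.141, -0.0, 1.698]
ft_force: [0.4, 0.2, -2.4]
gripper_width: 0.0537
```

{"api": "apply_moves", "payload": {
  "targets": [
    [[0, 0, 0, 0, 0, 0], [0, 0, 0, 0, 0, 0], [0, 0, 0, 0, 0, 0]]
  ]
}}

```text
time_s: 3.95
tcp_pos: [0.5881, 0.0546, 0.0113]
tool_rot: [-3.141, -0.0, 1.702]
ft_force: [0.3, 0.1, -3.2]
gripper_width: 0.0541
```

```bash
python3 - <<'E'
from h import *
s=bot.sense(); print(s["tcp_pos"],np.degrees(s["tool_rot"]),s["ft_force"],s["gripper_width"])
a=np.radians(7.4); D=np.array([np.sin(a),-np.cos(a)]); N=np.array([np.cos(a),np.sin(a)]); H=np.array([.6077,-.0895])
def fr(p): p=np.asarray(p)[:2]-H; return (p@D*1e3).round(1),(p@N*1e3).round(1)
print("tcp in dock",fr(s["tcp_pos"]))
for n in("scene","wrist"):
    im,d,K,R,t=cap(n); cv2.imwrite(f"pics/{n}2.png",im); np.savez(f"{n}2.npz",im=im,d=d,K=K,R=R,t=t)
    P=pts(d,K,R,t); hsv=cv2.cvtColor(im,cv2.COLOR_BGR2HSV)
    b=(d>0)&(abs(hsv[...,0].astype(int)-115)<15)&(hsv[...,1]>120)&(P[...,2]>.041)&(P[...,2]<.051)&(P[...,1]>-.06)&(abs(P[...,0]-.59)<.06)&(P[...,1]<.13)
    q=P[b]; r=cv2.minAreaRect(q[:,:2].astype(np.float32)); print(n,len(q),r,np.median(q[:,2]),"dock",fr(r[0]))
    rr=(d>0)&(P[...,2]>.0165)&(P[...,2]<.024)&(P[...,1]<-.042)&(P[...,1]>-.15)&(hsv[...,1]<60)&(abs(P[...,0]-.607)<.02)
    q=P[rr][:,:2]-H; x=q@D; y=q@N
    for x0 in np.arange(-.05,.04,.01):
        k=(x>=x0)&(x<x0+.01)
        if k.sum()>5: print(f"{x0*1e3+5:.0f}: {y[k].min()*1e3:.1f} {y[k].max()*1e3:.1f} n{k.sum()}",end=" | ")
    print("tip",x.min()*1e3 if len(x) else None)
cv2.imwrite("pics/pair2.png",np.hstack([cv2.resize(cv2.imread("pics/scene2.png")[190:340,140:400],(520,300)),cv2.resize(cv2.imread("pics/wrist2.png"),(280,300))]))
E
```

```text
[0.58809513 0.05458706 0.01133609] [-1.79965762e+02 -3.49948393e-03  9.75369732e+01] [ 0.33228085  0.07914258 -3.24419496] 0.05405804480603467
tcp in dock (np.float64(-145.4), np.float64(-0.9))
scene 573 ((0.5891936421394348, 0.024025622755289078), (0.04625997692346573, 0.09206392616033554), 10.433907508850098) 0.04546130947573459 dock (np.float64(-115.0), np.float64(-3.7))
-45: -7.5 6.7 n49 | -35: -10.4 9.3 n85 | -25: -12.9 12.1 n107 | -15: -14.5 12.9 n128 | -5: -13.9 13.0 n124 | 5: -14.4 12.7 n120 | 15: -14.0 12.9 n129 | 25: -12.8 12.6 n117 | 35: -25.1 12.7 n139 | tip -48.06659405752856
wrist 10062 ((0.587910532951355, 0.05424685403704643), (0.05593257397413254, 0.07301635295152664), 7.657823085784912) 0.04551422108886437 dock (np.float64(-145.1), np.float64(-1.1))
tip None
```

View pics/pair2.png

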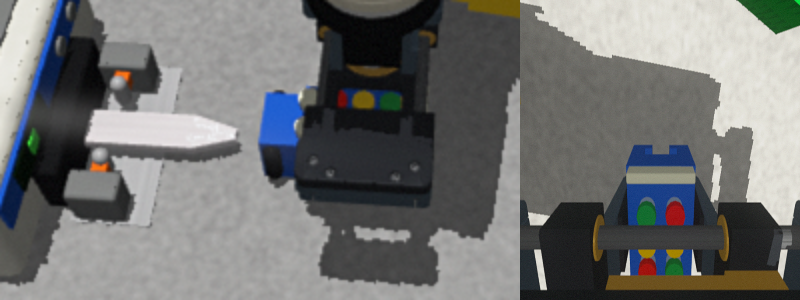

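The carrier is gripped, level and about 1 mm clear of the bench. It sits on the rail line to within about 1 mm, pointing at the nose. Next I slide it in.

{"api": "apply_moves", "payload": {
  "targets": [
    [[-0.02, 0, 0, 0, 0, 0], [-0.04, 0, 0, 0, 0, 0], [-0.06, 0, 0, 0, 0, 0], [-0.08, 0, 0, 0, 0, 0], [-0.1, 0, 0, 0, 0, 0]]
  ]
}}

```text
time_s: 4.55
tcp_pos: [0.5953, 0.0036, 0.0114]
tool_rot: [-3.142, 0.0, 1.7]
ft_force: [0.2, -0.1, -2.8]
gripper_width: 0.0541
```

{"api": "apply_moves", "payload": {
  "targets": [
    [[-0.02, 0, 0, 0, 0, 0], [-0.04, 0, 0, 0, 0, 0], [-0.06, 0, 0, 0, 0, 0], [-0.08, 0, 0, 0, 0, 0], [-0.1, 0, 0, 0, 0, 0]]
  ]
}}

```text
time_s: 5.05
tcp_pos: [0.6018, -0.0457, 0.0115]
tool_rot: [3.142, 0.0, 1.701]
ft_force: [-0.9, -0.3, -2.7]
gripper_width: 0.054
```

```bash
python3 - <<'E'
from h import *
s=bot.sense(); print(s["tcp_pos"],s["ft_force"],s["gripper_width"])
im,d,K,R,t=cap("scene"); cv2.imwrite("pics/s3.png",cv2.resize(im[170:330,130:390],(780,480)))
E
```

```text
[ 0.60181089 -0.04571035  0.01148122] [-0.86574731 -0.26262003 -2.70395147] 0.0540249489399491
```

View pics/s3.png

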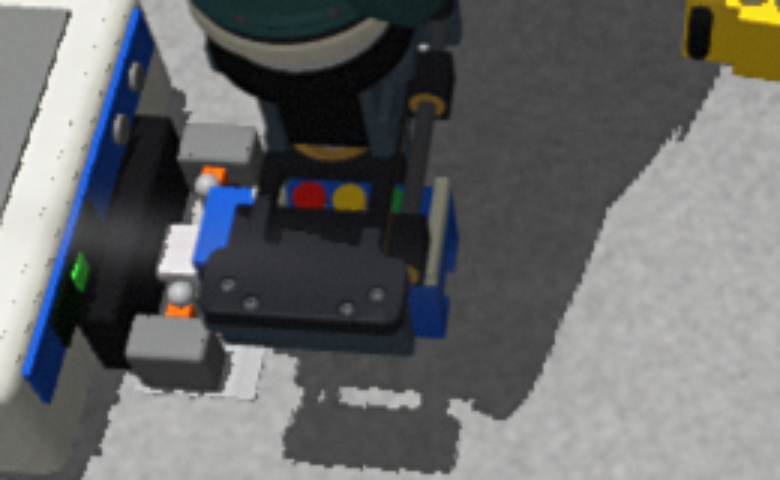

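The carrier is on the rail, its front just before the two rollers (207,185) and (180,293), with no binding force. Next I push through the detent.

{"api": "apply_moves", "payload": {
  "targets": [
    [[-0.01, 0, 0.001, 0, 0, 0], [-0.02, 0, 0.001, 0, 0, 0], [-0.03, 0, 0.001, 0, 0, 0]]
  ]
}}

```text
time_s: 5.4
tcp_pos: [0.6029, -0.0592, 0.0106]
tool_rot: [-3.14, -0.001, 1.701]
ft_force: [-1.8, 3.9, -3.3]
gripper_width: 0.0538
```

{"api": "apply_moves", "payload": {
  "targets": [
    [[-0.01, 0, 0, 0, 0, 0], [-0.02, 0, 0, 0, 0, 0]]
  ]
}}

```text
time_s: 5.6
tcp_pos: [0.6046, -0.0699, 0.0109]
tool_rot: [-3.141, -0.0, 1.701]
ft_force: [-12.5, 31.9, 3.3]
gripper_width: 0.054
```

{"api": "apply_moves", "payload": {
  "targets": [
    [[-0.002, 0, 0, 0, 0, 0], [-0.004, 0, 0, 0, 0, 0]]
  ]
}}

```text
time_s: 5.8
tcp_pos: [0.6046, -0.0701, 0.0109]
tool_rot: [-3.14, -0.002, 1.7]
ft_force: [-3.0, 27.9, 2.6]
gripper_width: 0.0539
```

```bash
cat > m.py <<'E'
from h import *
import sys
s=bot.sense(); print(s["tcp_pos"],s["ft_force"],s["gripper_width"])
a=np.radians(7.4); D=np.array([np.sin(a),-np.cos(a)]); N=np.array([np.cos(a),np.sin(a)]); H=np.array([.6077,-.0895])
def fr(p): p=np.asarray(p)[...,:2]-H; return (p@D*1e3).round(1),(p@N*1e3).round(1)
print("tcp dock",fr(s["tcp_pos"]))
im,d,K,R,t=cap("scene"); cv2.imwrite(sys.argv[1],cv2.resize(im[170:330,130:390],(780,480)))
P=pts(d,K,R,t); x,y=fr(P)
w=(d>0)&(P[...,2]>.052)&(P[...,2]<.06)&(abs(y)<30)&(x>-75)&(x<-40)&(im.min(-1)>110)
print("ridge n",w.sum(),"x",x[w].min() if w.any() else 0,np.median(x[w]),"y",y[w].min(),y[w].max())
E
python3 m.py pics/s4.png
```

```text
[ 0.60456641 -0.07014202  0.01086974] [-2.98395663 27.89496467  2.61963263] 0.053890340831565374
tcp dock (np.float64(-19.6), np.float64(-0.6))
  return _methods._mean(a, axis=axis, dtype=dtype,
  ret = ret.dtype.type(ret / rcount)
Traceback (most recent call last):
  File "m.py", line 10, in <module>
    print("ridge n",w.sum(),"x",x[w].min() if w.any() else 0,np.median(x[w]),"y",y[w].min(),y[w].max())
                                                                                 ~~~~~~~~^^
ValueError: zero-size array to reduction operation minimum which has no identity
```

The push stalled at 28 N, above the 10–15 N of the detent, with the TCP at its expected home place. I release, rise, and check.

{"api": "apply_moves", "payload": {
  "targets": [
    [[0, 0, 0, 0, 0, 0], [0, 0, 0, 0, 0, 0], [0, 0, 0, 0, 0, 0], [0, 0, 0, 0, 0, 0], [0, 0, 0, 0, 0, 0]]
  ],
  "gripper": 75
}}

```text
time_s: 6.35
tcp_pos: [0.6053, -0.0718, 0.011]
tool_rot: [3.141, 0.0, 1.701]
ft_force: [-0.9, 0.2, -1.0]
gripper_width: 0.0751
```

{"api": "apply_moves", "payload": {
  "targets": [
    [[0, 0, -0.02, 0, 0, 0], [0, 0, -0.08, 0, 0, 0], [0, 0, -0.16, 0, 0, 0], [0, 0, -0.24, 0, 0, 0], [0, 0, -0.3, 0, 0, 0]]
  ]
}}

```text
time_s: 6.85
tcp_pos: [0.6057, -0.0717, 0.1642]
tool_rot: [3.139, 0.001, 1.701]
ft_force: [-0.5, 0.5, 0.5]
gripper_width: 0.075
```

{"api": "apply_moves", "payload": {
  "targets": [
    [[0.06, 0, 0, 0, 0, 0], [0.14, 0, 0, 0, 0, 0], [0.22, 0, 0, 0, 0, 0], [0.3, 0, 0, 0, 0, 0], [0.3, 0, 0, 0, 0, 0]]
  ]
}}

```text
time_s: 7.35
tcp_pos: [0.5851, 0.0804, 0.1618]
tool_rot: [3.141, -0.0, 1.704]
ft_force: [0.4, -0.6, 0.3]
gripper_width: 0.0752
```

```bash
cat >> m.py <<'E'
hsv=cv2.cvtColor(im,cv2.COLOR_BGR2HSV)
b=(d>0)&(abs(hsv[...,0].astype(int)-115)<15)&(hsv[...,1]>120)&(P[...,2]>.041)&(P[...,2]<.051)&(abs(y)<35)&(abs(x)<70)
r=cv2.minAreaRect(P[b][:,:2].astype(np.float32)); print(r,fr(r[0]),np.median(P[b][:,2]))
o=(hsv[...,0]<14)&(hsv[...,1]>180)&(d>0)&(P[...,2]>.041)&(P[...,2]<.049)&(P[...,0]>.7)
print("orange",cv2.minAreaRect(P[o][:,:2].astype(np.float32)))
E
python3 m.py pics/s5.png
```

```text
[0.58512868 0.08044008 0.16178239] [ 0.43330711 -0.63299376  0.30636019] 0.07516238501553442
tcp dock (np.float64(-171.4), np.float64(-0.5))
ridge n 158 x -55.0 -52.25 y -24.9 25.8
((0.6077824831008911, -0.08999144285917282), (0.05709634721279144, 0.11112494766712189), 7.525649547576904) (np.float64(0.5), np.float64(0.0)) 0.044662254976909024
orange ((0.779676079750061, -0.063382588326931), (0.11019054055213928, 0.0544951967895031), 88.84963989257812)
```

View pics/s5.png

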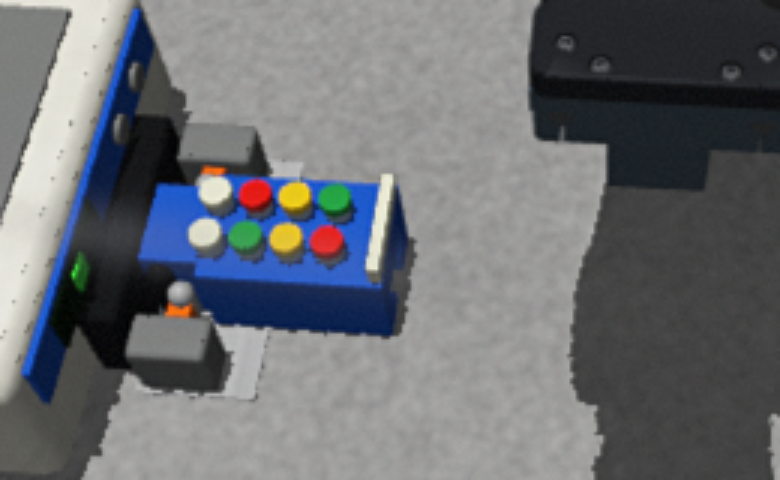

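The carrier stands upright against the black stop. The near roller (180,293) has closed behind its lug, and the orange carrier is unmoved. I'm handing the job in.

```bash
python3 -c "
from h import *
print(bot.job_done())"
```

```text
the job is handed in; nothing more can be done
None
```

The blue carrier is on the T-rail, pushed home against the end stop and released, and the job was handed in at about 7.4 s. I gripped it by its plain sides, turned it about 14° into line, slid it over the nose and pushed it through the detent until it stalled at about 28 N.

Final checks from the scene camera, taken after release with the arm clear:

| Check | Measured | Allowed |
|---|---|---|
| Along the rail, from home | +0.5 mm | ±4 mm |
| Across the rail | 0.0 mm | ±5 mm |
| Line-up with the dock | within about 0.2° | 0.1 rad (5.7°) |
| Top of the block above the bench | 44.7 mm (45 when upright) | −4 to +5 mm in height |
| Orange carrier shift | under 1 mm | 30 mm |

- **Accuracy:** these distances are from my own estimate of the dock's place, with camera calibration good to about 2 mm.
- **Detent:** the roller nearer the camera was seen closed behind its lug. The far roller was hidden by the carrier, so I did not see it directly.
- **Failed checks:** no check disagreed. One measuring script failed while the gripper hid the carrier; it worked once the arm had backed away.

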